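# Slip the open retaining clip under the hub stand's knob

### The arm

A 6-joint arm with a two-finger parallel gripper is mounted at the origin on the work surface. World frame = base frame: x ahead of the robot, y to its left, z up, the work surface at z = 0. Lengths are in m, angles in rad, forces in N, time in s.
With the tool pointing down it reaches from about 0.35 to 0.85 m from the base axis. Payload 8.1 kg.
Tool frame: the origin (TCP) lies at the very end of the fingers, on their centre line; the grasp point (between the pads) lies 19 mm behind it; z points along the fingers, y is the direction in which the jaws open and shut (so a half turn about z gives the same grasp; the last joint's range is limited). The gripper opens to 93 mm and grips with 3 to 60 N. Pads are 15 mm wide; open, the fingers measure 128 mm over their backs; the gripper's body (75 mm by 188 mm) begins 65 mm behind the grasp point.
Start: joints at [-1.303, 0.13, 1.488, -0, 1.523, -0.085], TCP at [0.207, -0.563, 0.219] pointing down, gripper open.
Joint ranges: [-2.96, 2.96], [-0.89, 2.26], [0.02, 2.5], [-1.34, 4.48], [0, 2.73], [-2.66, 2.66]. Speed limits (rad/s): [2.39, 2.39, 2.79, 3.14, 3.14, 3.14].

### API

Orientations are given as a rotation vector (axis times angle).
In Python, from plant import robot gives the robot as it stands.
- The arm moves only by the shell command python3 -m inch 'ROWS' [FORCE]. ROWS is JSON, a list that holds one entry, the list of rows, each a list of 7 numbers: the shift along the tool's x, y, z in cm, then the turn, a rotation vector about the tool's x, y, z in degrees, then the gripper command: -1 is fully open, 1 is shut, values between are in proportion. A call has 1 to 5 rows; each row shifts and turns the commanded pose from where the row before left it, along the tool's axes as they then stand; what a row does not reach is not made up. A row lasts 1/10 s, in which the tool goes at most 50 mm and 8.59 degrees, less where a joint would pass 70% of its speed; a pose out of reach is approached as far as the arm can. A call with a gripper value outside its range is refused whole. The fingers move at their own pace and stop on an object; FORCE is the grip in N (left out, the last holds). Time passes only in rows, so rows that do not move let the fingers close. It gives the time, the measured TCP pose, the force and the opening at its end, in the units of the state.
- robot.read_state(): the state, without advancing time (a new reading comes with each control period).
- robot.read_camera(name): name is "scene" or "top"; returns a dict with "image" (384x512x3 uint8, blue, green, red), "K" (3x3 intrinsics, pixels), "R" (3x3) and "t" (3): a world point X has camera coordinates R X + t. Camera axes: x right, y down, z forward; pixel columns grow to the right and rows downward; lengths in m; the calibration is good to about 2 mm. A picture is of the moment at which its call begins. There is no depth.
- robot.close_job(): hands the job in, once; it reports no verdict.
The state is a dict: "t": time; "q": joint angles; "dq": joint speeds; "joint_torque": joint torques, N m; "tool_pos": TCP position; "orientation": TCP orientation; "force": force on the tool from outside, world axes, zero at the start; "wrist_torque": the same for the moment, N m; "opening": finger opening in m.
Only numpy, scipy, OpenCV 4.12 (cv2) and the standard library are available. Lean on these libraries where they do the work, as an engineer would, in place of code of your own. Each camera call takes 0.05 s, during which the arm holds its last target. There are 200 camera calls.

### The job

Pick up the open C-shaped steel clip with the orange grip and slide it sideways, gap first, onto the upright spindle of the shiny silver hub, in the space between the hub and the red knob. Leave the clip lying flat on top of the hub with the spindle well inside its ring.

Things in the scene. Friction and masses are not known exactly. Their poses are not given: they have to be found in the camera images.
- clip_grip (a point): Centre of the open clip's orange grip: an upright block 24 mm long (x), 14 mm thick (y), 46 mm high, pinched from above across its 14 mm. The clip (about 0.11 kg) lies flat; this point is 27 mm above its underside. x points from the grip to the ring and out of its gap, z up. Wrong parts, grips 100 mm or more away: a closed ring with blue grip, a smaller clip with green grip.
- clip_ring (a point): Centre of the open clip's ring, 62 mm from the middle of the grip along x and 6 mm above the clip's underside; axes as clip_grip. The ring is 12 mm round steel bar bent to a C, 44 mm inside and 68 mm outside diameter; its gap is 32 mm wide and faces +x, away from the grip.
- hub_seat (a point): Fixed: the spindle's axis at the flat top (72 mm across) of the silver hub, 100 mm above the table, on a blue base 90 mm square; z up. The spindle is 12 mm thick. A fixed red knob, 60 mm across, spans from 40 to 68 mm above this point; clip and grip must pass it from the side.
- dark_stand: Fixed, not to be used, in the way: a stand of the same size as the silver one, with dark hub, black knob and grey base, to its left or right. Origin under the middle of its base (on the table), z up; 168 mm high, hub 72 mm and base 90 mm across. Carry the clip over it or round it.

How it is judged:
By the outcome, as a careful person would: the job done as asked, in the order asked, and still so for the second after the job is handed in, with the robot touching nothing.
It also fails if it takes over 42 s, if anything falls off the work surface, if the arm or the gripper's body presses on something with over 40 N, if the wrist force passes 120 N, or if a joint passes its speed limit or range.

## Working session

There is one attempt and no reset: what is moved stays moved. The work goes in short steps, Python scripts to look and compute and a shell command to move; the robot and the scene stay as the last step left them, time stands still between calls to the robot, and variables do not carry over. Pictures are saved under pics/ and viewed, about 8 in all and at most 12, crops included, and the job is handed in when it is done.

```bash
mkdir -p pics; ls; python3 - <<'E'
from plant import robot
import cv2
for n in("scene","top"):
    c=robot.read_camera(n); cv2.imwrite(f"pics/{n}0.png",c["image"]); print(n,c["K"],c["R"],c["t"])
print(robot.read_state())
E
```

```text
pics
scene [[409.81474913   0.         247.49109091]
 [  0.         409.81474913 198.18065709]
 [  0.           0.           1.        ]] [[-0.89521969  0.44554414  0.00849313]
 [ 0.36538965  0.7448108  -0.55834333]
 [-0.25509237 -0.49673664 -0.82956651]] [ 0.5005378  -0.14810168  1.11807313]
top [[378.2381334    0.         260.40505655]
 [  0.         378.2381334  190.57199101]
 [  0.           0.           1.        ]] [[-0.010502   -0.9998402  -0.01446638]
 [-0.99839901  0.01128879 -0.0554255 ]
 [ 0.05557995  0.01386114 -0.99835802]] [0.01415786 0.53349683 0.96923252]
{'t': 0.1, 'q': array([-1.30341662e+00,  1.31084422e-01,  1.48913323e+00, -4.14991956e-05,
        1.52295456e+00, -8.53886641e-02]), 'dq': array([-0.00062049, -0.00063806, -0.00144985, -0.00025932, -0.00092212,
        0.00012621]), 'joint_torque': array([ 8.67587714e-04, -5.61340928e+01, -4.93095231e+01,  7.71432719e-02,
        2.91509094e-02, -6.40646499e-05]), 'tool_pos': array([ 0.20718321, -0.56258141,  0.21771345]), 'orientation': array([-3.09130410e+00, -5.50986202e-01,  2.90158851e-04]), 'force': array([-1.18683272, -0.44602532, -0.1843488 ]), 'wrist_torque': array([ 0.03520509, -0.00370267,  0.01296272]), 'opening': 0.09298427891007788}
```

View pics/top0.png

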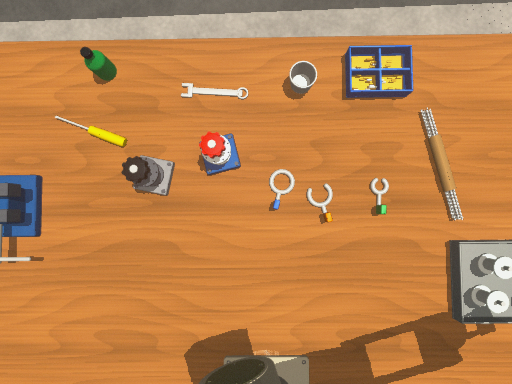

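View pics/scene0.png

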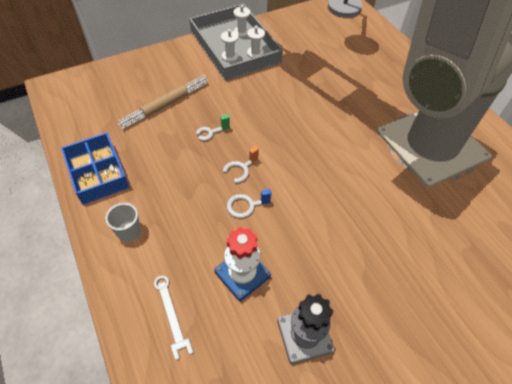

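The clip with the orange grip is at about (320,200) in top and (243,165) in scene. The silver stand with the red knob is at about (217,152) in top, and the dark stand is at (148,174), left of it. Next I'll enlarge these areas.

```bash
python3 - <<'E'
import cv2,numpy as np
def crop(f,x,y,w,h,s): 
    return cv2.resize(cv2.imread(f)[y:y+h,x:x+w],None,fx=s,fy=s,interpolation=cv2.INTER_CUBIC)
# 4 panels 400x300
a=crop("pics/top0.png",295,175,50,50,8)[:, :400]; b=crop("pics/top0.png",190,122,50,60,8)[:400,:400]
b=crop("pics/top0.png",190,127,50,50,8)
cv2.imwrite("pics/topc.png",np.hstack([a,b]))
a=crop("pics/scene0.png",215,140,50,50,8); b=crop("pics/scene0.png",205,220,75,80,5)
b=cv2.copyMakeBorder(b,0,0,0,0,0)
cv2.imwrite("pics/scenec.png",np.hstack([a,b[:400]]))
E
```

```text
(no output)
```

View pics/topc.png

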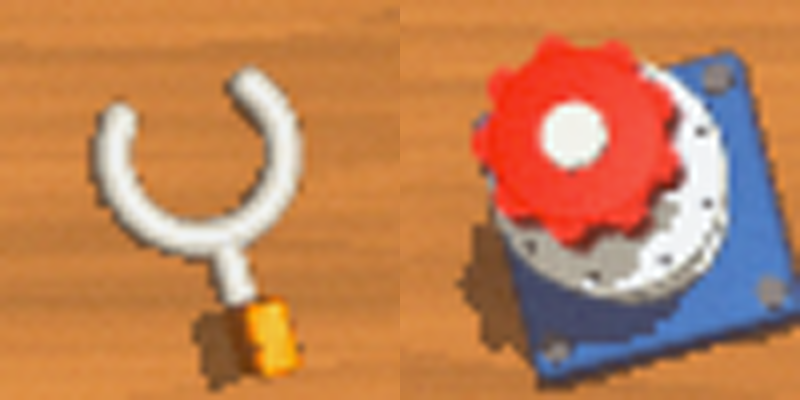

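View pics/scenec.png

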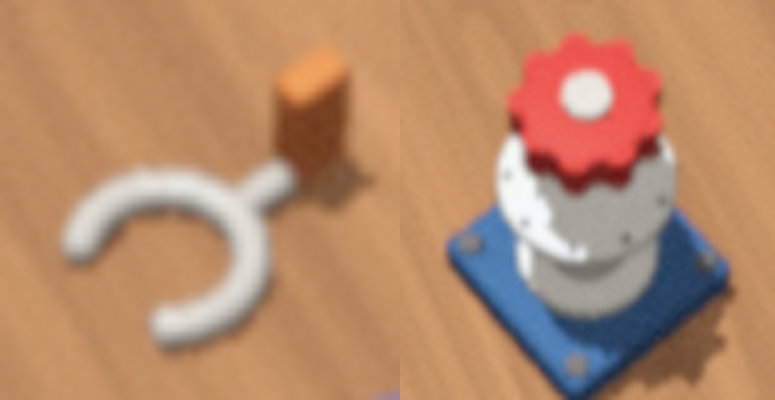

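```bash
cat > h.py <<'E'
import numpy as np,cv2
K={};
K['s']=(np.array([[409.81474913,0,247.49109091],[0,409.81474913,198.18065709],[0,0,1]]),np.array([[-0.89521969,0.44554414,0.00849313],[0.36538965,0.7448108,-0.55834333],[-0.25509237,-0.49673664,-0.82956651]]),np.array([0.5005378,-0.14810168,1.11807313]))
K['t']=(np.array([[378.2381334,0,260.40505655],[0,378.2381334,190.57199101],[0,0,1]]),np.array([[-0.010502,-0.9998402,-0.01446638],[-0.99839901,0.01128879,-0.0554255],[0.05557995,0.01386114,-0.99835802]]),np.array([0.01415786,0.53349683,0.96923252]))
def back(c,p,z):
    k,R,t=K[c]; d=R.T@np.linalg.solve(k,[p[0],p[1],1]); o=-R.T@t; return o+d*(z-o[2])/d[2]
def proj(c,X):
    k,R,t=K[c]; x=(np.atleast_2d(X)@R.T+t)@k.T; return x[:,:2]/x[:,2:]
def tri(pt,ps):
    P=[K[c][0]@np.c_[K[c][1],K[c][2]] for c in 'ts']
    X=cv2.triangulatePoints(P[0],P[1],np.float64(pt),np.float64(ps))[:,0]; return X[:3]/X[3]
E
python3 - <<'E'
from h import *
np.set_printoptions(precision=4,suppress=True)
for n,pt,ps,z in [("ring",(319.2,193.7),(235.3,171.7),.006),("grip",(328.5,216.7),(253.7,149.6),.05),("cap",(211.2,143.4),(241.8,238.2),.168)]:
    print(n,back('t',pt,z),back('s',ps,z),tri(pt,ps))
r=(back('t',(319.2,193.7),.006)+back('s',(235.3,171.7),.006))/2; g=(back('t',(328.5,216.7),.05)+back('s',(253.7,149.6),.05))/2
d=(r-g)[:2]; print(np.linalg.norm(d),np.degrees(np.arctan2(d[1],d[0])))
hub=(back('t',(211.2,143.4),.168)+back('s',(241.8,238.2),.168))/2
th=np.arctan2(d[1],d[0]); u=d/np.linalg.norm(d)
a=np.linspace(0,2*np.pi,60)
def circ(c,rad,z): return np.c_[c[0]+rad*np.cos(a),c[1]+rad*np.sin(a),0*a+z]
gc=r[:2]-.062*u; v=np.array([-u[1],u[0]])
box=np.array([[*(gc+sx*.012*u+sy*.007*v),.05] for sx,sy in((1,1),(1,-1),(-1,-1),(-1,1),(1,1))])
cur=[circ(r,.034,.006),circ(r,.022,.006),circ(hub,.036,.1),circ(hub,.03,.168),box]
panels=[]
for c,f,rg in(('t','top0',[(295,175),(190,127)]),('s','scene0',[(215,140),(215,220)])):
    im=cv2.imread(f"pics/{f}.png")
    for x,y in rg:
        w=50; p=cv2.resize(im[y:y+w,x:x+w],(300,300),interpolation=cv2.INTER_CUBIC)
        for q in cur: cv2.polylines(p,[np.int32(((proj(c,q)-[x,y])+.5)*6*8).reshape(-1,1,2)],False,(0,160,0),1,cv2.LINE_AA,3)
        panels.append(p)
cv2.imwrite("pics/ov1.png",np.vstack([np.hstack(panels[:2]),np.hstack(panels[2:])]))
print(hub,r,gc)
E
```

```text
ring [ 0.5242 -0.1454  0.006 ] [ 0.5224 -0.1441  0.006 ] [ 0.5232 -0.1448  0.006 ]
grip [ 0.4645 -0.1612  0.05  ] [ 0.4643 -0.1563  0.05  ] [ 0.4631 -0.1612  0.0446]
cap [0.631  0.1142 0.168 ] [0.63   0.1155 0.168 ] [0.6304 0.1147 0.1673]
0.06051571003899464 13.361616150675454
[0.6305 0.1148 0.168 ] [ 0.5233 -0.1448  0.006 ] [ 0.463  -0.1591]
```

View pics/ov1.png

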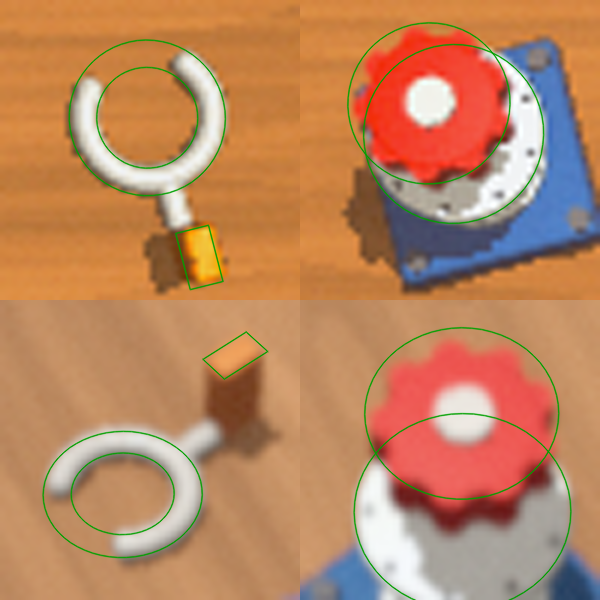

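Both views agree: ring at about (0.523,-0.145), grip at (0.463,-0.160), yaw about 14°, and hub axis at (0.6305,0.1148). First I'll turn to the clip's yaw and move over the grip.

```bash
python3 -m inch '[[[0,0,0,0,0,6.2,-1],[2.5,-2.3,0,0,0,0,-1],[2.9,-2.8,0,0,0,0,-1],[2.9,-2.8,0,0,0,0,-1],[2.9,-2.8,0,0,0,0,-1]]]' 25
python3 -m inch '[[[2.9,-2.8,0,0,0,0,-1],[2.9,-2.8,0,0,0,0,-1],[2.9,-2.8,0,0,0,0,-1],[2.9,-2.8,0,0,0,0,-1],[2.9,-2.8,0,0,0,0,-1]]]'
python3 -m inch '[[[2.9,-2.8,1,0,0,0,-1],[2.9,-2.8,2,0,0,0,-1],[2.0,-1.0,3,0,0,0,-1],[0,0,3,0,0,0,-1],[0,0,0,0,0,0,-1]]]'
cat > st.py <<'E'
import sys,numpy as np
from plant import robot
from scipy.spatial.transform import Rotation as R
s=robot.read_state(); M=R.from_rotvec(s['orientation']).as_matrix()
g=np.array(eval(sys.argv[1])) if len(sys.argv)>1 else s['tool_pos']
print('t',round(s['t'],2),'pos',s['tool_pos'].round(4),'yaw',np.degrees(np.arctan2(M[1,0],M[0,0])).round(2),'z',M[:,2].round(3),'F',s['force'].round(1),'open',round(s['opening'],4),'need cm',(M.T@(g-s['tool_pos'])*100).round(2))
E
python3 st.py '[.463,-.160,.012]'
```

```text
t: 0.6
tool_pos: [0.2904, -0.4306, 0.218]
orientation: [-3.117, -0.382, 0.0]
force: [0.2, -0.4, 0.0]
opening: 0.093
t: 1.1
tool_pos: [0.3973, -0.2595, 0.2183]
orientation: [-3.118, -0.383, 0.0]
force: [1.3, -0.3, -0.9]
opening: 0.0926
t: 1.6
tool_pos: [0.4536, -0.1758, 0.1237]
orientation: [-3.113, -0.385, 0.012]
force: [-1.0, 0.4, -0.8]
opening: 0.0927
t 1.6 pos [ 0.4536 -0.1758  0.1237] yaw 14.12 z [-0.008  0.004 -1.   ] F [-1.   0.4 -0.8] open 0.0927 need cm [ 1.37 -1.24 11.17]
```

```bash
python3 -m inch '[[[1.4,-1.2,0,0,0,0,-1],[0,0,2,0,0,0,-1],[0,0,2,0,0,0,-1],[0,0,0,0,0,0,-1],[0,0,0,0,0,0,-1]]]' 25
python3 st.py '[.463,-.160,.012]'
python3 - <<'E'
from plant import robot
import cv2,numpy as np
o=[]
for n,x,y in(("top",290,165),("scene",215,110)):
    im=robot.read_camera(n)["image"]; o.append(cv2.resize(im[y:y+75,x:x+65],None,fx=6,fy=6,interpolation=cv2.INTER_CUBIC))
cv2.imwrite("pics/g1.png",np.hstack(o))
E
```

```text
t: 2.1
tool_pos: [0.4672, -0.1637, 0.0897]
orientation: [3.118, 0.382, 0.0]
force: [1.5, 0.1, 0.7]
opening: 0.0927
t 2.1 pos [ 0.4672 -0.1637  0.0897] yaw 13.97 z [ 0. -0. -1.] F [1.5 0.1 0.7] open 0.0927 need cm [-0.32 -0.46  7.77]
```

View pics/g1.png

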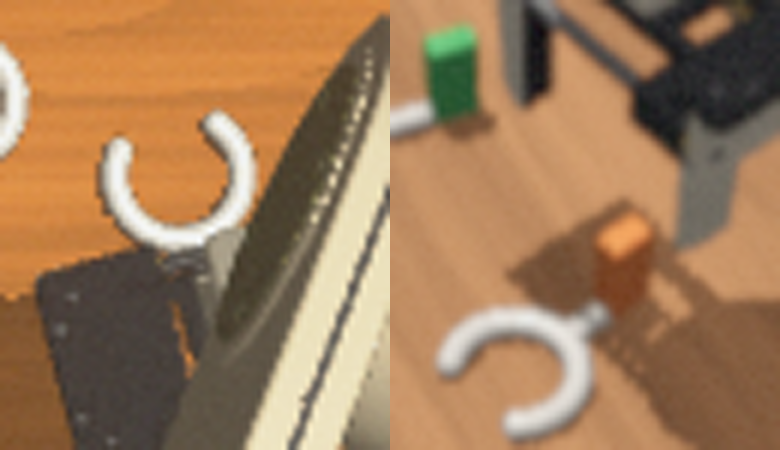

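The fingers straddle the orange grip. I'll correct by a few mm, descend and close.

```bash
python3 -m inch '[[[-0.3,-0.4,2,0,0,0,-1],[0,0,2.5,0,0,0,-1],[0,0,2,0,0,0,-1],[0,0,1.2,0,0,0,-1],[0,0,0,0,0,0,-1]]]' 25
python3 st.py '[.463,-.160,.012]'
python3 -m inch '[[[0,0,0,0,0,0,0.5],[0,0,0,0,0,0,0.7],[0,0,0,0,0,0,1],[0,0,0,0,0,0,1],[0,0,0,0,0,0,1]]]' 25
python3 -m inch '[[[0,0,0,0,0,0,1],[0,0,0,0,0,0,1],[0,0,0,0,0,0,1],[0,0,0,0,0,0,1],[0,0,0,0,0,0,1]]]' 30
python3 st.py
```

```text
t: 2.7
tool_pos: [0.4626, -0.1598, 0.0109]
orientation: [-3.117, -0.383, 0.003]
force: [0.1, 0.4, 0.2]
opening: 0.0928
t 2.7 pos [ 0.4626 -0.1598  0.0109] yaw 14.0 z [-0.002  0.001 -1.   ] F [0.1 0.4 0.2] open 0.0928 need cm [ 0.03  0.03 -0.11]
t: 3.2
tool_pos: [0.4636, -0.1602, 0.0121]
orientation: [3.118, 0.383, 0.001]
force: [0.3, 0.8, 0.4]
opening: 0.058
t: 3.7
tool_pos: [0.4633, -0.16, 0.0116]
orientation: [-3.118, -0.383, 0.0]
force: [1.0, 0.1, 0.4]
opening: 0.0178
t 3.7 pos [ 0.4633 -0.16    0.0116] yaw 14.02 z [-0.  0. -1.] F [1.  0.1 0.4] open 0.0178 need cm [0. 0. 0.]
```

```bash
python3 -m inch '[[[0,0,0,0,0,0,1],[0,0,0,0,0,0,1],[0,0,0,0,0,0,1],[0,0,0,0,0,0,1],[0,0,-0.5,0,0,0,1]]]' 40
python3 -m inch '[[[0,0,-2,0,0,0,1],[0,0,-3,0,0,0,1],[0,0,-3,0,0,0,1],[0,0,-2.7,0,0,0,1],[0,0,0,0,0,0,1]]]'
python3 - <<'E'
from plant import robot
import cv2,numpy as np
o=[]
for n,x,y in(("top",280,150),("scene",195,90)):
    im=robot.read_camera(n)["image"]; cv2.imwrite(f"pics/{n}_l.png",im); o.append(cv2.resize(im[y:y+90,x:x+80],None,fx=5,fy=5,interpolation=cv2.INTER_CUBIC))
cv2.imwrite("pics/l1.png",np.hstack(o))
E
python3 st.py '[.463,-.160,.1220]'
```

```text
t: 4.2
tool_pos: [0.4626, -0.1597, 0.016]
orientation: [-3.117, -0.383, 0.002]
force: [0.1, -0.6, -1.3]
opening: 0.0136
t: 4.7
tool_pos: [0.4661, -0.1613, 0.1285]
orientation: [3.114, 0.383, 0.01]
force: [0.5, -0.6, -1.0]
opening: 0.0138
t 4.8 pos [ 0.4638 -0.1602  0.1242] yaw 14.01 z [ 0.001 -0.001 -1.   ] F [-0.2 -0.8 -1.7] open 0.0141 need cm [-0.07 -0.04  0.22]
```

View pics/l1.png

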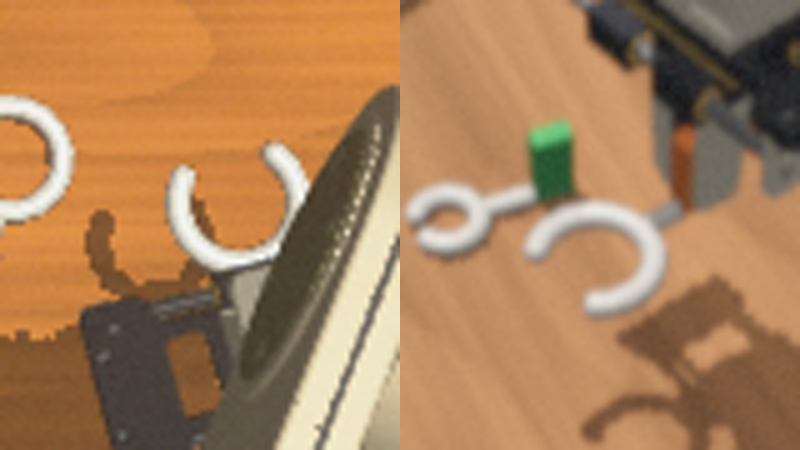

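The clip is held and lifted. Next I'll check whether it sags or has shifted against the expected pose.

```bash
python3 - <<'E'
from h import *
np.set_printoptions(precision=4,suppress=True)
u=np.array([np.cos(np.radians(14)),np.sin(np.radians(14)),0])
e=np.array([.4638,-.1602,.1186])+.062*u
print(e,proj('t',e),proj('s',e)); print(tri((327.5,189.4),(234,141.5)),back('s',(234,141.5),.1186),back('t',(327.5,189.4),.1186))
im=[cv2.imread(f"pics/{n}_l.png") for n in("top","scene")]
a=np.linspace(0,6.283,60); o=[]
for c,i,x,y in(('t',im[0],280,150),('s',im[1],195,90)):
    p=cv2.resize(i[y:y+90,x:x+80],None,fx=5,fy=5,interpolation=cv2.INTER_CUBIC)
    for r in(.034,.022):
        q=e+np.c_[r*np.cos(a),r*np.sin(a),0*a]
        cv2.polylines(p,[np.int32((proj(c,q)-[x,y]+.5)*40).reshape(-1,1,2)],False,(0,160,0),1,cv2.LINE_AA,3)
    o.append(p)
cv2.imwrite("pics/l2.png",np.hstack(o))
H=np.array([.6305,.1148,0]); 
print("start",H-(.062+.085)*u,"end",H-.062*u)
E
```

```text
[ 0.524  -0.1452  0.1186] [[325.9412 191.5046]] [[233.7161 142.1421]]
[ 0.5257 -0.1466  0.1211] [ 0.5225 -0.1467  0.1186] [ 0.5288 -0.1489  0.1186]
start [0.4879 0.0792 0.    ] end [0.5703 0.0998 0.    ]
```

View pics/l2.png

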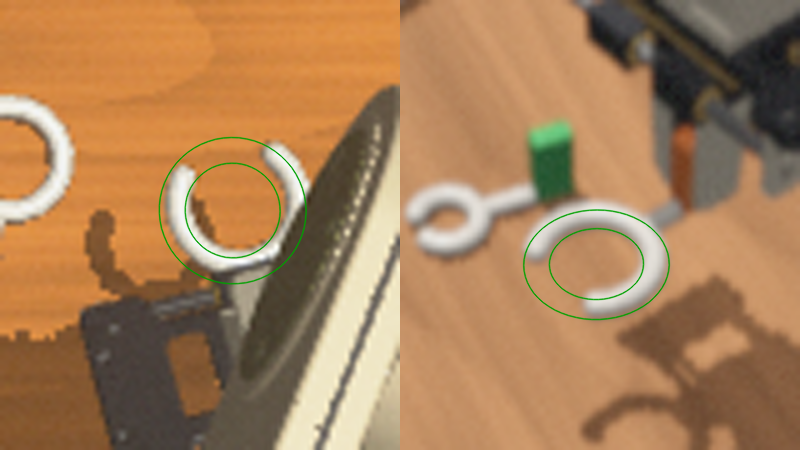

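```bash
python3 st.py '[.4879,.0792,.1215]'
```

```text
t 4.8 pos [ 0.4638 -0.1602  0.1242] yaw 14.01 z [ 0.001 -0.001 -1.   ] F [-0.2 -0.8 -1.7] open 0.0141 need cm [  8.14 -22.65   0.25]
```

The image offsets match the slight overshoot at the moment of the pictures, so there's no sag. Now I'll go to the start of the slide.

```bash
python3 -m inch '[[[0.5,-1.5,0,0,0,0,1],[1,-3,0,0,0,0,1],[1.2,-3.5,0,0,0,0,1],[1.2,-3.5,0,0,0,0,1],[1.2,-3.5,0,0,0,0,1]]]'
python3 -m inch '[[[1.2,-3.2,0,0,0,0,1],[1,-2.5,0,0,0,0,1],[0.8,-1.5,0,0,0,0,1],[0,-0.4,0,0,0,0,1],[0,0,0,0,0,0,1]]]'
python3 -m inch '[[[0,0,0,0,0,0,1],[0,0,0,0,0,0,1]]]'
python3 st.py '[.4879,.0792,.1215]'
python3 - <<'E'
from plant import robot
from h import *
s=robot.read_state()
e=s['tool_pos']+[0,0,-.0056]; M=cv2.Rodrigues(s['orientation'])[0]; e=e+.062*M[:,0]
a=np.linspace(0,6.283,60); o=[]
for c,n,x,y in(('t','top',190,120),('s','scene',195,170)):
    i=robot.read_camera(n)["image"]
    p=cv2.resize(i[y:y+110,x:x+80],None,fx=5,fy=5,interpolation=cv2.INTER_CUBIC)
    for r in(.034,.022):
        q=e+np.c_[r*np.cos(a),r*np.sin(a),0*a]
        cv2.polylines(p,[np.int32((proj(c,q)-[x,y]+.5)*40).reshape(-1,1,2)],False,(0,160,0),1,cv2.LINE_AA,3)
    o.append(p)
cv2.imwrite("pics/m1.png",np.hstack(o))
E
```

```text
t: 5.3
tool_pos: [0.475, -0.0007, 0.1216]
orientation: [-3.117, -0.382, 0.005]
force: [-0.0, -0.8, -1.3]
opening: 0.0137
t: 5.8
tool_pos: [0.486, 0.079, 0.1221]
orientation: [3.118, 0.385, -0.005]
force: [-0.3, -1.0, -1.6]
opening: 0.0136
t: 6.0
tool_pos: [0.4869, 0.0779, 0.1233]
orientation: [3.118, 0.381, -0.001]
force: [-0.3, -0.8, 0.2]
opening: 0.0137
t 6.0 pos [0.4869 0.0779 0.1233] yaw 13.95 z [-0.001 -0.    -1.   ] F [-0.3 -0.8  0.2] open 0.0137 need cm [ 0.13 -0.1   0.18]
```

View pics/m1.png

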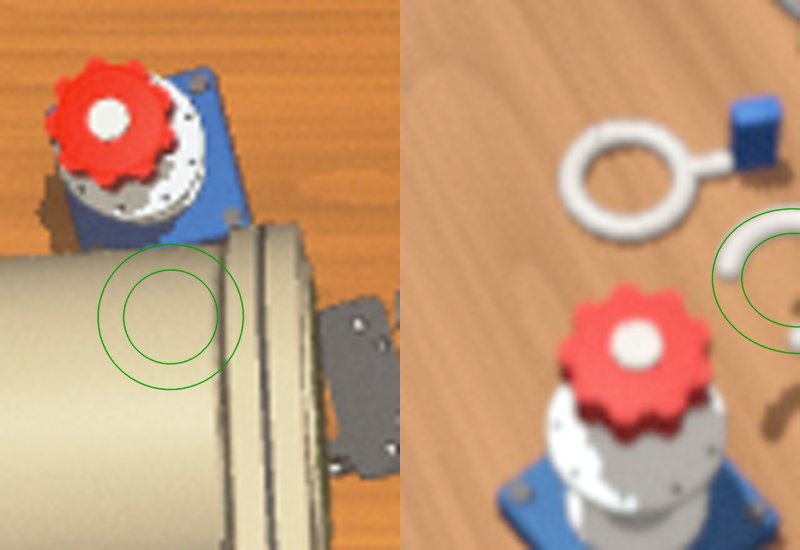

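Ring matches the prediction in the scene view; top is hidden by the arm. Now I'll slide in.

```bash
python3 -m inch '[[[0.8,-0.1,0,0,0,0,1],[1.2,0,0,0,0,0,1],[1.2,0,0,0,0,0,1],[1.2,0,0,0,0,0,1],[0.6,0,0,0,0,0,1]]]'
python3 -m inch '[[[1.2,0,0,0,0,0,1],[1.2,0,0,0,0,0,1],[0.8,0,0,0,0,0,1],[0.3,0,0,0,0,0,1],[0,0,0,0,0,0,1]]]'
python3 -m inch '[[[0,0,0,0,0,0,1],[0,0,0,0,0,0,1]]]'
python3 st.py '[.5703,.0998,.1130]'
python3 - <<'E'
from plant import robot
from h import *
s=robot.read_state()
e=s['tool_pos']+[0,0,-.0056]; M=cv2.Rodrigues(s['orientation'])[0]; e=e+.062*M[:,0]
print(e)
a=np.linspace(0,6.283,60); o=[]
for c,n,x,y in(('s','scene',195,185),):
    i=robot.read_camera(n)["image"]
    p=cv2.resize(i[y:y+110,x:x+110],None,fx=5,fy=5,interpolation=cv2.INTER_CUBIC)
    for r in(.034,):
        q=e+np.c_[r*np.cos(a),r*np.sin(a),0*a]
        cv2.polylines(p,[np.int32((proj(c,q)-[x,y]+.5)*40).reshape(-1,1,2)],False,(0,160,0),1,cv2.LINE_AA,3)
    o.append(p)
cv2.imwrite("pics/m2.png",np.hstack(o))
E
```

```text
t: 6.6
tool_pos: [0.5367, 0.092, 0.1238]
orientation: [-3.118, -0.383, -0.001]
force: [-0.9, 0.8, -1.1]
opening: 0.0138
t: 7.1
tool_pos: [0.5695, 0.1004, 0.1235]
orientation: [3.118, 0.383, -0.001]
force: [0.6, 0.6, -0.6]
opening: 0.014
t: 7.3
tool_pos: [0.5691, 0.1003, 0.1236]
orientation: [3.118, 0.383, -0.0]
force: [0.5, 0.3, -1.1]
opening: 0.0143
t 7.3 pos [0.5691 0.1003 0.1236] yaw 14.01 z [-0. -0. -1.] F [ 0.5  0.3 -1.1] open 0.0143 need cm [0.11 0.08 1.06]
[0.62923884 0.1153084  0.1180056 ]
```

View pics/m2.png

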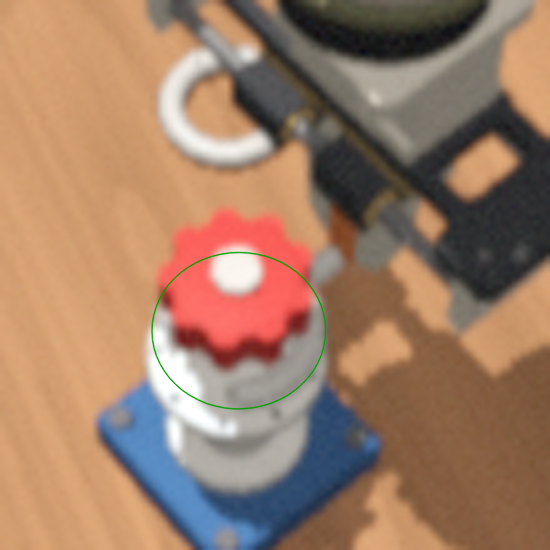

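The clip is around the spindle with no contact. Lowering it onto the hub.

```bash
python3 -m inch '[[[0.1,0,0.4,0,0,0,1],[0,0,0.4,0,0,0,1],[0,0,0.2,0,0,0,1],[0,0,0,0,0,0,1],[0,0,0,0,0,0,1]]]'
python3 -m inch '[[[0,0,0.1,0,0,0,1],[0,0,0,0,0,0,1],[0,0,0,0,0,0,1]]]'
python3 st.py
```

```text
t: 7.85
tool_pos: [0.5703, 0.1006, 0.1135]
orientation: [-3.118, -0.383, 0.0]
force: [0.2, -0.0, -1.1]
opening: 0.0141
t: 8.15
tool_pos: [0.5705, 0.1006, 0.1127]
orientation: [-3.118, -0.383, -0.0]
force: [0.2, 0.6, -1.2]
opening: 0.0137
t 8.15 pos [0.5705 0.1006 0.1127] yaw 14.01 z [ 0.  0. -1.] F [ 0.2  0.6 -1.2] open 0.0137 need cm [0. 0. 0.]
```

```bash
python3 -m inch '[[[0,0,0.1,0,0,0,1],[0,0,0,0,0,0,1],[0,0,0,0,0,0,1]]]'
python3 -m inch '[[[0,0,0.1,0,0,0,1],[0,0,0,0,0,0,1],[0,0,0,0,0,0,1]]]'
python3 -m inch '[[[0,0,0.05,0,0,0,1],[0,0,0,0,0,0,1],[0,0,0,0,0,0,1]]]'
```

```text
t: 8.45
tool_pos: [0.5705, 0.1006, 0.1117]
orientation: [-3.118, -0.383, -0.0]
force: [-0.3, -0.0, -0.9]
opening: 0.0138
t: 8.75
tool_pos: [0.5705, 0.1006, 0.1116]
orientation: [3.118, 0.383, 0.0]
force: [-4.0, -0.6, 5.2]
opening: 0.0136
t: 9.05
tool_pos: [0.5705, 0.1006, 0.1115]
orientation: [3.118, 0.383, 0.001]
force: [-6.3, -0.9, 9.3]
opening: 0.0139
```

Contact at TCP z 0.1116, as predicted. I'll relax the press, open gently and look.

```bash
python3 -m inch '[[[0,0,-0.12,0,0,0,1],[0,0,0,0,0,0,1],[0,0,0,0,0,0,0.6]]]' 5
python3 -m inch '[[[0,0,0,0,0,0,0.5],[0,0,0,0,0,0,0.3],[0,0,0,0,0,0,0.1],[0,0,0,0,0,0,0],[0,0,0,0,0,0,0]]]'
python3 -m inch '[[[0,0,0,0,0,0,0],[0,0,0,0,0,0,0],[0,0,0,0,0,0,0]]]'
python3 - <<'E'
from plant import robot
from h import *
i=robot.read_camera("scene")["image"];x,y=195,185
cv2.imwrite("pics/p1.png",cv2.resize(i[y:y+110,x:x+110],None,fx=5,fy=5,interpolation=cv2.INTER_CUBIC))
E
```

```text
t: 9.35
tool_pos: [0.5705, 0.1006, 0.1113]
orientation: [3.118, 0.383, 0.0]
force: [0.1, -0.3, -0.3]
opening: 0.0173
t: 9.85
tool_pos: [0.5704, 0.1007, 0.1113]
orientation: [-3.118, -0.383, 0.0]
force: [-0.0, 0.2, 0.5]
opening: 0.046
t: 10.15
tool_pos: [0.5704, 0.1006, 0.1113]
orientation: [-3.118, -0.383, 0.0]
force: [0.5, -0.3, -0.1]
opening: 0.0464
```

View pics/p1.png

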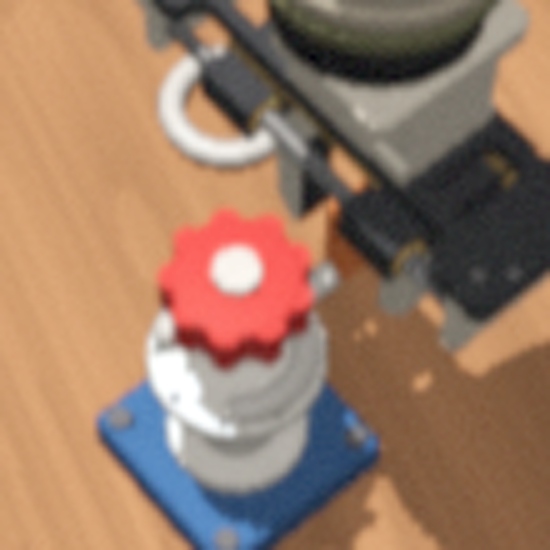

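Clip rests on the hub, fingers open 46 mm. Straight up, back away and check.

```bash
python3 -m inch '[[[0,0,-1,0,0,0,0],[0,0,-2,0,0,0,0],[0,0,-3,0,0,0,0],[0,0,-3,0,0,0,0],[0,0,-3,0,0,0,0]]]'
python3 -m inch '[[[0,3,0,0,0,0,0],[0,4,0,0,0,0,0],[0,4.5,0,0,0,0,0],[0,4.5,0,0,0,0,0],[0,4.5,0,0,0,0,0]]]'
python3 -m inch '[[[0,4,0,0,0,0,0],[0,3,0,0,0,0,0],[0,0,0,0,0,0,0],[0,0,0,0,0,0,0]]]'
python3 st.py
python3 - <<'E'
from plant import robot
from h import *
o=[]
e=np.array([.5705,.1006,.106])+.062*np.array([.9703,.2419,0]); a=np.linspace(0,6.283,60); print(e)
for c,n,x,y in(('t','top',180,115),('s','scene',195,190)):
    i=robot.read_camera(n)["image"]
    o.append(cv2.resize(i[y:y+110,x:x+80],None,fx=5,fy=5,interpolation=cv2.INTER_CUBIC))
cv2.imwrite("pics/f1.png",np.hstack(o))
E
```

```text
t: 10.7
tool_pos: [0.5704, 0.1006, 0.2334]
orientation: [3.118, 0.383, 0.001]
force: [0.3, 0.2, 0.0]
opening: 0.0466
t: 11.2
tool_pos: [0.6204, -0.0999, 0.2325]
orientation: [3.118, 0.384, 0.002]
force: [0.7, 0.9, 0.4]
opening: 0.0463
t: 11.6
tool_pos: [0.637, -0.1667, 0.2317]
orientation: [-3.118, -0.381, -0.0]
force: [-0.6, 1.0, -0.6]
opening: 0.0465
t 11.6 pos [ 0.637  -0.1667  0.2317] yaw 13.93 z [ 0.  0. -1.] F [-0.6  1.  -0.6] open 0.0465 need cm [0. 0. 0.]
[0.6306586 0.1155978 0.106    ]
```

View pics/f1.png

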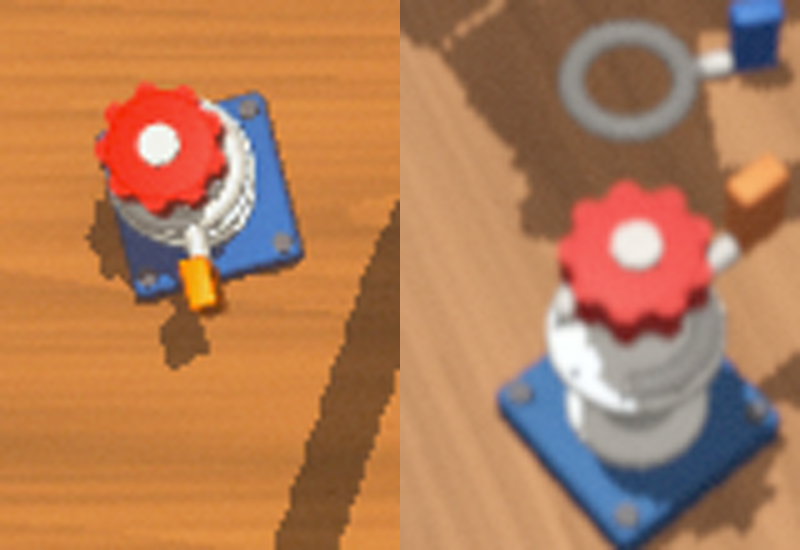

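```bash
python3 -c "
from h import *
print(tri((220.4,171.6),(266,225.6)),proj('t',[.5705,.1006,.15]),proj('s',[.5705,.1006,.15]))
from plant import robot
print(robot.close_job())"
```

```text
[0.56973861 0.09789884 0.14181314] [[218.44242703 171.37664474]] [[265.92995396 224.63927595]]
the job is handed in; nothing more can be done
None
```

I gripped the open clip by its orange grip, slid it gap first under the red knob onto the silver hub's spindle, lowered it, let go and backed away. The job is handed in at about 12 s of the 42 s allowed.

- **Placing:** contact came at the predicted height, with a peak reading of about 9 N. From the tool pose at release, the ring centre is within about 1 mm of the spindle axis.
- **Last pictures:** both cameras show the clip lying flat on the hub below the knob, with the robot clear of it.
- **Disagreement:** the grip's top triangulated about 3 mm off sideways and 8 mm low of where I expected it. The pixel offsets were only 1–2 px, which I put down to my pixel reading and the camera calibration.
- **Not seen directly:** the knob hides the spindle inside the ring, so "well inside" rests on the tool pose, the clip's known dimensions and the grip's position.

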